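# Set the bag stop of a bench sealer to its middle notch

## Robot

A 7-joint arm with a two-finger parallel gripper is mounted at the origin on the work surface. World frame = base frame: x ahead of the robot, y to its left, z up, the work surface at z = 0. Lengths are in m, angles in rad, forces in N, time in s.
With the tool pointing down it reaches from about 0.4 to 0.875 m from the base axis. Payload 19.3 kg.
Tool frame: the origin (TCP) lies at the very end of the fingers, on their centre line; the grasp point (between the pads) lies 19 mm behind it; z points along the fingers, y is the line along which they close (so a half turn about z gives the same grasp; the last joint's range is limited). The gripper opens to 85 mm and grips with 20 to 120 N. Pads are 22 mm wide; open, the fingers measure 114 mm over their backs; the gripper's body (76 mm by 85 mm) begins 54 mm behind the grasp point. The pads swing forward as they close: fully open they stand 13 mm farther back than shut.
Start: joints at [-1.289, 0.521, -0.036, 1.599, 0.021, 1.021, -0.113], TCP at [0.215, 0.587, 0.231] pointing down, gripper open.
Joint ranges: [-2.91, 2.91], [-0.3, 2.13], [-1.5, 1.42], [0.17, 2.43], [-1.26, 4.41], [0.16, 1.93], [-2.52, 2.52]. Speed limits (rad/s): [1.89, 1.89, 2.39, 2.39, 3.01, 3.01, 3.01].

## Interface

Orientations are given as [roll, pitch, yaw] about the fixed x, y, z axes, in that order (R = Rz(yaw) Ry(pitch) Rx(roll)).
In Python, from workcell import bot gives the robot as it stands.
- The arm moves only by the tool jog_arm, never from a script. Its argument "motion" is a list of rows, each a list of 5 numbers: the shift along the tool's x, y, z scaled (see below), then the turn about the tool's z scaled (see below), then the opening, from 0 (shut) to 1 (fully open). A call has 1 to 12 rows; each row shifts and turns the commanded pose from where the row before left it, along the tool's axes as they then stand; what a row does not reach is not made up. The controller multiplies each number of a shift by 30 mm and each number of a turn by 0.08 rad. A row lasts 1/10 s, in which the tool goes at most 50 mm and 8.59 degrees, less where a joint would pass 70% of its speed; a pose out of reach is approached as far as the arm can. A call with a number of a shift or a turn outside -1 to 1 is refused whole. A call with a gripper value outside its range is refused whole. The fingers move at their own pace and stop on an object; "newtons" is the grip in N (left out, the last holds). Time passes only in rows, so rows that do not move let the fingers close. It gives the time, the measured TCP pose, the force, the opening and the grip force at its end, in the units of the state.
- bot.observe(): the state, without advancing time (a new reading comes with each control period).
- bot.grab_frame(name): name is "scene" or "side" or "wrist"; returns a dict with "pixels" (480x640x3 uint8, red, green, blue), "fovy" (degrees; the focal length in pixels is half the picture's height over the tangent of half this angle, whatever the lens; pixels are square), "cx", "cy" (the principal point, pixels), "k1" (the pictures are not rectified: a ray, as slopes to the right and down, at radius r is drawn at 1 + k1 r^2 times it, then the intrinsics apply), "rvec" (rotation vector, rad) and "tvec" (3), from world to camera coordinates, as OpenCV has them; the wrist camera has in their place "mount" (4x4, takes a point from camera to tool coordinates, whose origin is the TCP and whose axes are the flange's). Camera axes: x right, y down, z forward; pixel columns grow to the right and rows downward; lengths in m; the calibration is good to about 2 mm. A picture is of the moment at which its call begins: read the wrist's pose just before it. There is no depth.
- bot.job_done(): hands the job in; it is judged then, once.
The state is a dict: "clock": time; "qpos": joint angles; "qd": joint speeds; "joint_efforts": joint torques, N m; "position": TCP position; "tool_rot": TCP orientation; "force": force on the tool from outside, world axes, zero at the start; "moment": the same for the moment, N m; "grip_width": finger opening in m; "finger_force": force on a finger pad.
Only numpy, scipy, OpenCV 4.12 (cv2) and the standard library are available. Lean on these libraries where they do the work, as an engineer would, in place of code of your own. Each camera call takes 0.05 s, during which the arm holds its last target. There are 200 camera calls.

## Task

The next batch goes into the medium bags: with the fingertips, push the sealer's bag stop along its rail towards the jaws until it clicks into the middle one of the rail's three notches, and leave it seated there. Only push the stop, do not pinch it, and leave the sealer's pressing arm and the things lying round about alone.

Things in the scene. Friction and masses are not known exactly. Their poses are not given: they have to be found in the camera images.
- sealer: Bench bag sealer with a steel work tray, one fixed unit. Origin on the table under the middle notch; x, y level, z up. Tray: x -25 to +180 mm, y -130 to +155 mm, top 62 mm above the table. The ivory sealer case (270 x 84 mm, jaw top 78 mm high) stands across the tray's end, y -138 to -222 mm; its raised pressing arm reaches 175 mm above the table.
- rail (a point): Middle of the aluminium rail's top, 76 mm above the table, at x = 0 of the sealer's frame; axes as the sealer's. The rail lies along y on the tray's edge nearest the robot, 20 mm wide, from y = +135 mm (outer end) to -110 mm (jaw end), with a black cap 8 mm thick and 4 mm higher than the rail at each end, and three notches across its top.
- notch_outer (a point): Centre of the outer notch (large bags), on the rail's top: a slot 10 mm wide and 6 mm deep right across the rail, at y = +70 mm of the sealer's frame; at the start the stop may hide it. Axes as the sealer's.
- notch_middle (a point): Centre of the middle notch (medium bags), like the outer one, at y = 0 of the sealer's frame.
- notch_inner (a point): Centre of the inner notch (small bags), nearest the jaws, at y = -60 mm of the sealer's frame.
- bag_stop (a joint): Travel of the bag stop along the rail in m, 0 at the outer end, growing towards the jaws (the sealer's -y), at most 0.185; 0.030 when seated in the outer notch, 0.100 in the middle, 0.160 in the inner. Sliding drags with 2 to 4 N; within about 3 mm of a notch's centre its spring pulls the stop in (the push force falls away); pushing it out again takes 10 to 17 N.
- stop_center (a point): Point inside the stop's black saddle, on its spring plunger's axis, 15 mm above the rail's top. The saddle block: 46 mm across the rail (x), y -20 to +30 mm from here, 28 mm high. On its jaw side a 4 mm blade, 38 mm high, stands across the tray from x -13 to +157 mm. A knob (20 mm in diameter, top 29 mm above this point) tops the plunger, whose nose drops 2 mm into a notch.
- stop_face (a point): Centre of the saddle's flat outer end face, 46 mm wide, 28 mm high, 30 mm from stop_center, 15 mm above the rail's top; it looks along the sealer's +y, away from the jaws. Pushed here towards -y, the stop travels to the jaws. The face's lower edge is 1 mm above the rail.
- sealer_arm (a joint): The sealer's pressing arm, hinged at its far end with a black grip at the end near the robot; 0 rad sprung up, 0.2 rad pressed down. It lies over the case, along the unit's x axis.
- tub_mid (a point): Clear tub with a white lid, 76 mm in diameter, 53 mm high; the point is its centre, half-way up. It stands on the table beyond the rail's outer end, off to the tray's far side.
- tape_mid (a point): Roll of brown packing tape lying flat, 94 mm in diameter, 48 mm high; the point is its centre, half-way up. It lies on the table on the robot's side of the tray.
- label_box_mid (a point): Small cardboard box, 90 x 60 x 48 mm; the point is its centre. It stands on the table beyond the rail's outer end, nearer the robot than the tub.

How it is judged:
At the end, for the whole second after the job is handed in: The bag stop rests in the middle notch: its travel lies within 2.5 mm of 0.100 m and it is still; the pressing arm is up (under 0.05 rad) and the tub, tape and box are within 20 mm of where they were (value of joint bag_stop between 0.0975 and 0.1025 m and velocity of joint bag_stop between -0.005 and 0.005 m/s and value of joint sealer_arm below 0.05 rad and distance of each of tub_mid, tape_mid, label_box_mid from where it was at the start of the episode below 0.02 m); the robot touches nothing.
It fails at once if the bag stop is pinched (the fingers touch it with the grasp point inside the outline of its saddle, knob or blade) (contact force between the fingers and bag_stop above 0.5 N and z of the grasp point in the frame of stop_center above -0.03 m and ((z of the grasp point in the frame of stop_center below 0.03 m and x of the grasp point in the frame of stop_center between -0.02 and 0.02 m and y of the grasp point in the frame of stop_center between -0.024 and 0.022 m) or (z of the grasp point in the frame of stop_center below 0.03 m and x of the grasp point in the frame of stop_center between 0.019 and 0.16 m and y of the grasp point in the frame of stop_center between -0.027 and -0.017 m) or (z of the grasp point in the frame of stop_center below 0.045 m and x of the grasp point in the frame of stop_center between -0.008 and 0.008 m and y of the grasp point in the frame of stop_center between -0.008 and 0.008 m))).
It fails at once if the sealer's pressing arm is pressed down (more than 0.08 rad) (value of joint sealer_arm above 0.08 rad).
It fails at once if the lidded tub is carried or pushed more than 20 mm from its place (distance of tub_mid from where it was at the start of the episode above 0.02 m).
It fails at once if the roll of tape is carried or pushed more than 20 mm from its place (distance of tape_mid from where it was at the start of the episode above 0.02 m).
It fails at once if the label box is carried or pushed more than 20 mm from its place (distance of label_box_mid from where it was at the start of the episode above 0.02 m).
It also fails if it takes over 38 s, if anything falls off the work surface, if the arm or the gripper's body presses on something with over 40 N, if the wrist force passes 120 N, or if a joint passes its speed limit or range.

## Working session

There is one attempt and no reset: what is moved stays moved. The work goes in short steps, Python scripts to look and compute and a tool call to move; the robot and the scene stay as the last step left them, time stands still between calls to the robot, and variables do not carry over. Pictures are saved under pics/ and viewed, at most 10 in all, crops included, and the job is handed in when it is done.

Besides the shell and the picture viewer there is one more tool, called after "Emit:" as name([rows], argument=value, ...), one row to a line, values as JSON. jog_arm: Moves the arm, as the interface text tells. Shifts and turns lie within -1 to 1; 1 stands for 30 mm of shift or 0.08 rad of turn. Its arguments: {"type":"object","properties":{"motion":{"type":"array","items":{"type":"array","items":{"type":"number"}}},"newtons":{"type":"number"}},"required":["motion"]}

```bash
mkdir -p pics
cat > h.py <<'E'
import numpy as np, cv2, pickle
from scipy.spatial.transform import Rotation as Ro
from workcell import bot
def snap(n,tag):
    s=bot.observe(); f=bot.grab_frame(n); cv2.imwrite(f'pics/{tag}.png',f['pixels'][...,::-1]); f['s']=s
    pickle.dump(f,open(f'pics/{tag}.pkl','wb')); return f
def cam(f):
    h,w=f['pixels'].shape[:2]; F=h/2/np.tan(np.radians(f['fovy'])/2)
    K=np.array([[F,0,f['cx']],[0,F,f['cy']],[0,0,1]])
    if 'mount' in f:
        T=np.eye(4);T[:3,:3]=Ro.from_euler('xyz',f['s']['tool_rot']).as_matrix();T[:3,3]=f['s']['position']
        W=np.linalg.inv(T@np.array(f['mount'])); R,t=W[:3,:3],W[:3,3]
    else: R=cv2.Rodrigues(np.array(f['rvec'],float))[0]; t=np.array(f['tvec'],float).ravel()
    return K,np.array([f['k1'],0,0,0],float),R,t
def ray(f,px):
    K,D,R,t=cam(f); u=cv2.undistortPoints(np.array([[px]],float),K,D)[0,0]
    d=R.T@np.array([u[0],u[1],1]); return -R.T@t,d/np.linalg.norm(d)
def atz(f,px,z): o,d=ray(f,px); return o+d*(z-o[2])/d[2]
def tri(*ps):
    A=np.zeros((3,3));b=np.zeros(3);L=[ray(f,p) for f,p in ps]
    for o,d in L: M=np.eye(3)-np.outer(d,d);A+=M;b+=M@o
    x=np.linalg.solve(A,b); return x,[np.linalg.norm(np.cross(x-o,d)) for o,d in L]
def proj(f,X):
    K,D,R,t=cam(f); return cv2.projectPoints(np.array(X,float).reshape(-1,1,3),cv2.Rodrigues(R)[0],t,K,D)[0][:,0]
def load(t): return pickle.load(open(f'pics/{t}.pkl','rb'))
E
python3 -c "
from h import *
for n in ['scene','side','wrist']: f=snap(n,n+'0')
s=f['s'];print(s['position'],s['tool_rot'],s['clock'],s['force'])"
```

```text
[0.21531212 0.58643183 0.23078085] [-3.14058746e+00  7.58651992e-05  2.78977066e+00] 0.1 [ 0.60253949  0.0530704  -0.63782769]
```

View pics/scene0.png

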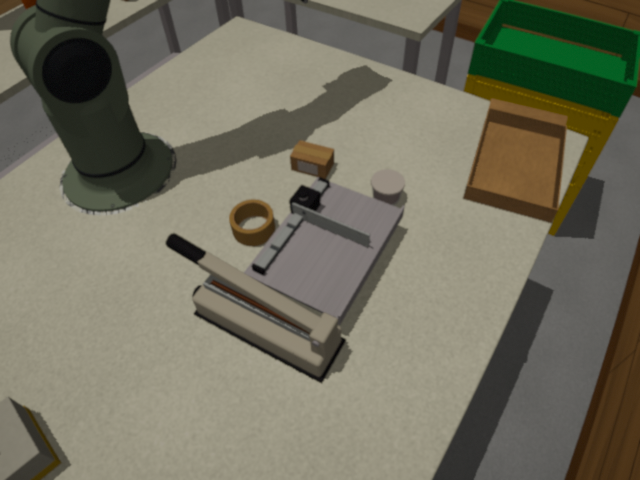

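View pics/side0.png

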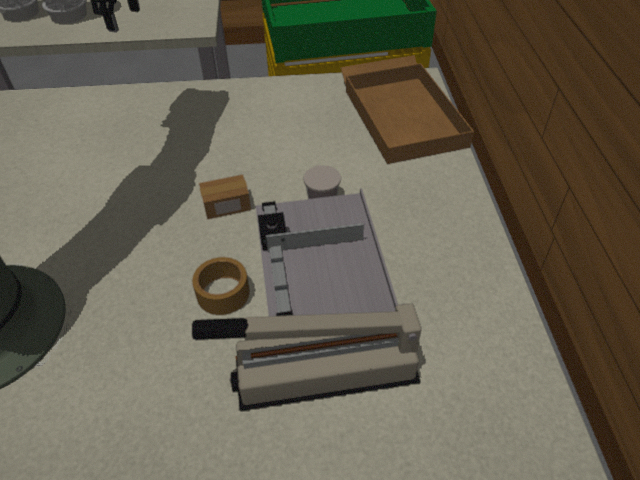

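Both views show the sealer with the stop at the outer part of the rail: scene ~(305,198), side ~(271,228). The box, tub and tape are around it. I'll enlarge both.

```bash
python3 -c "
from h import *
a=cv2.imread('pics/scene0.png')[165:285,240:340]; b=cv2.imread('pics/side0.png')[195:315,240:320]
cv2.imwrite('pics/c0.png',np.hstack([cv2.resize(a,None,fx=4.4,fy=4.4,interpolation=2),cv2.resize(b,None,fx=4.4,fy=4.4,interpolation=2)]))"
```

```text
(no output)
```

View pics/c0.png

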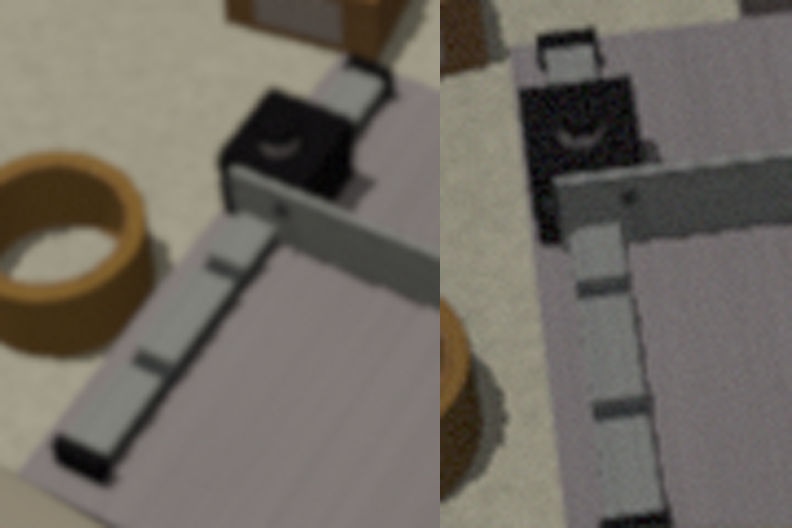

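View pics/wrist0.png

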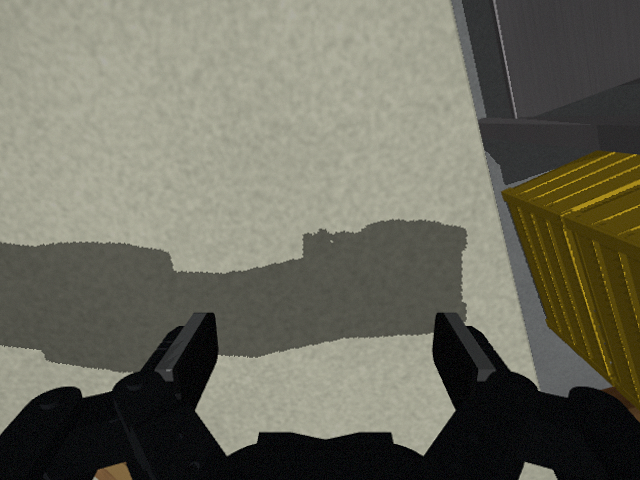

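Crops: middle notch is at scene (290.7,225.9) / side (277.3,260.5), and the inner notch at (274.5,247.0) / (281.1,288.0). The saddle's outer top corners are at crop (275,92),(355,130) in scene and (522,88),(632,78) in side. The wrist view shows only bare table.

```bash
python3 -c "
from h import *
S=load('scene0');D=load('side0')
a=lambda x,y:(240+x/4.4,165+y/4.4)
b=lambda x,y:(240+(x-440)/4.4,195+y/4.4)
P={}
for n,p,q in [('mid',a(224,268),b(604,288)),('inn',a(152,361),b(621,409)),('faceL',a(275,92),b(522,88)),('faceR',a(355,130),b(632,78)),('jawL',a(225,160),b(555,180)),('capOut',a(368,72),b(568,45)),('capIn',a(82,448),b(636,520))]:
    x,e=tri((S,p),(D,q));P[n]=x;print(n,x.round(4),np.round(e,4))
for n,p in [('mid',a(224,268)),('inn',a(152,361))]: print(n,'scene@.076',atz(S,p,.076).round(4))
for n,p in [('mid',b(604,288)),('inn',b(621,409))]: print(n,'side@.076',atz(D,p,.076).round(4))
v=P['mid']-P['inn'];print(np.linalg.norm(v),np.degrees(np.arctan2(v[1],v[0])))
v=P['capOut']-P['capIn'];print(np.linalg.norm(v),np.degrees(np.arctan2(v[1],v[0])))
f=(P['faceL']+P['faceR'])/2;u=v/np.linalg.norm(v);print('face along',(f-P['mid'])@u)
for n,p,q in [('boxtop scene corners',(293,152),0),('',(333,149),0),('',(330,163),0)]: print('box',atz(S,p,.048).round(3))
print('tub',atz(S,(388,182),.053).round(3),'tape',atz(S,(252,215),.048).round(3))
"
```

```text
mid [0.5085 0.0389 0.0789] [0.0005 0.0005]
inn [ 0.513  -0.0204  0.0794] [0.0008 0.0008]
faceL [0.4809 0.1208 0.1066] [0.0009 0.0009]
faceR [0.5249 0.1217 0.1065] [0.0016 0.0016]
jawL [0.4926 0.066  0.1142] [0.0019 0.0019]
capOut [0.4974 0.1727 0.0813] [0.0007 0.0007]
capIn [ 0.5169 -0.0735  0.0827] [0.0003 0.0003]
mid scene@.076 [0.5066 0.0412 0.076 ]
inn scene@.076 [ 0.5106 -0.0177  0.076 ]
mid side@.076 [0.5086 0.0408 0.076 ]
inn side@.076 [ 0.5132 -0.0187  0.076 ]
0.05942261762786061 94.26941520701983
0.24697714867924153 94.52233350559534
face along 0.08236107591045966
box [0.365 0.241 0.048]
box [0.439 0.3   0.048]
box [0.459 0.257 0.048]
tub [0.602 0.27  0.053] tape [0.405 0.038 0.048]
```

Emit:
jog_arm([
  [0, 0, 0, -0.89, 0],
  [0, 0, 0, -0.89, 0],
  [0, 0, 0, -0.89, 0],
  [0, 0, 0, -0.89, 0],
  [0, 0, 0, -0.89, 0],
  [0, 0, 0, -0.89, 0],
  [-0.52, -0.92, 0, 0, 0],
  [-0.52, -0.92, 0, 0, 0],
  [-0.52, -0.92, 0, 0, 0],
  [-0.52, -0.92, 0, 0, 0],
  [-0.52, -0.92, 0, 0, 0],
  [-0.52, -0.92, 0, 0, 0],
])

```text
clock: 1.35
position: [0.3217, 0.4274, 0.2312]
tool_rot: [-3.141, -0.0, -3.066]
force: [-0.1, 0.8, -0.7]
grip_width: 0.0001
finger_force: 0.0
```

Emit:
jog_arm([
  [-0.52, -0.92, 0, 0, 0],
  [-0.52, -0.92, 0, 0, 0],
  [-0.52, -0.92, 0, 0, 0],
  [-0.52, -0.92, 0, 0, 0],
  [-0.52, -0.92, 0, 0, 0],
  [-0.52, -0.92, 0, 0, 0],
  [-0.52, -0.92, 0, 0, 0],
  [-0.52, -0.92, 0, 0, 0],
  [0, 0, 0, 0, 0],
  [0, 0, 0, 0, 0],
])

```text
clock: 2.35
position: [0.4623, 0.2175, 0.2312]
tool_rot: [-3.142, -0.0, -3.068]
force: [0.2, 0.4, -0.3]
grip_width: 0.0002
finger_force: 0.0
```

```bash
python3 -c "
from h import *
f=snap('wrist','w1');s=f['s'];p=np.array(s['position']);m=np.array([.5076,.0405]);u=np.array([-.0767,.997])
print(p,s['tool_rot'],s['grip_width'],s['clock'],s['force'],'along',(p[:2]-m)@u,'across',(p[:2]-m)@[.997,.0767])"
```

```text
[0.46232027 0.21746751 0.23117887] [-3.14153882e+00 -3.36774447e-04 -3.06760787e+00] 0.0002477794659647087 2.35 [ 0.16405116  0.38046573 -0.32499017] along 0.1799095616199988 across -0.03157048190625986
```

View pics/w1.png

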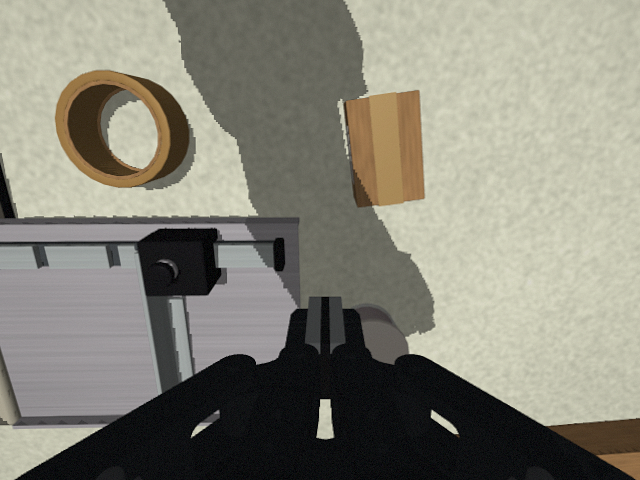

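The wrist view shows the stop at (180,262), outer face edge near x≈208-217, middle notch (114,256), inner notch (40,257), outer cap (279,254). The path down beside the cap is clear.

```bash
python3 -c "
from h import *
f=load('w1');m=np.array([.5076,.0405]);u=np.array([-.0767,.997]);a=np.array([.997,.0767])
for n,p,z in [('mid',(114,256),.076),('inn',(40,257),.076),('cap',(279,254),.08),('faceA',(216,232),.105),('faceB',(209,294),.105),('knob',(165,271),.12)]:
    x=atz(f,p,z);print(n,x.round(4),'along',((x[:2]-m)@u).round(4),'across',((x[:2]-m)@a).round(4))
g=cv2.imread('pics/w1.png')[215:310,0:310];cv2.imwrite('pics/c1.png',cv2.resize(g,None,fx=2.58,fy=2.58,interpolation=2))"
```

```text
mid [0.5051 0.0412 0.076 ] along 0.0009 across -0.0024
inn [ 0.5104 -0.02    0.076 ] along -0.0605 across -0.0019
cap [0.4919 0.1803 0.08  ] along 0.1405 across -0.0049
faceA [0.4685 0.1351 0.105 ] along 0.0974 across -0.0317
faceB [0.5203 0.1288 0.105 ] along 0.087 across 0.0194
knob [0.4963 0.1018 0.12  ] along 0.062 across -0.0066
```

View pics/c1.png

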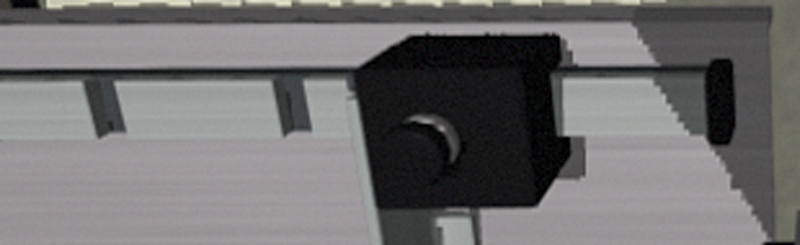

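Emit:
jog_arm([
  [-0.52, -0.92, 0, 0, 0],
  [-0.52, -0.92, 0, 0, 0],
  [0, 0, 0.8, 0, 0],
  [0, 0, 0.8, 0, 0],
  [0, 0, 0.8, 0, 0],
  [0, 0, 0.8, 0, 0],
  [0, 0, 0.8, 0, 0],
  [0, 0, 0.5, 0, 0],
  [0, 0, 0.25, 0, 0],
  [0, 0, 0, 0, 0],
  [0, 0, 0, 0, 0],
])

```text
clock: 3.5
position: [0.4977, 0.1657, 0.0894]
tool_rot: [3.141, 0.001, -3.066]
force: [0.8, -0.8, 0.6]
grip_width: 0.0003
finger_force: 0.0
```

Emit:
jog_arm([
  [0, -0.15, 0, 0, 0],
  [0, -0.15, 0, 0, 0],
  [0, -0.15, 0, 0, 0],
  [0, -0.15, 0, 0, 0],
])

```text
clock: 3.9
position: [0.499, 0.1466, 0.0891]
tool_rot: [3.142, 0.0, -3.067]
force: [-0.1, -0.1, 0.2]
grip_width: -0.0003
finger_force: 0.0
```

```bash
cat > st.py <<'E'
from h import *
s=bot.observe();p=np.array(s['position']);m=np.array([.5076,.0405]);u=np.array([-.0767,.997])
print(p.round(4),np.round(s['tool_rot'],3),s['clock'],'F along',np.round(np.array(s['force'])[:2]@u,2),'along',((p[:2]-m)@u).round(4),'across',((p[:2]-m)@[.997,.0767]).round(4))
E
python3 st.py
```

```text
[0.499  0.1466 0.0891] [ 3.142  0.    -3.067] 3.9 F along -0.08 along 0.1065 across -0.0004
```

Emit:
jog_arm([
  [0, -0.1, 0, 0, 0],
  [0, -0.1, 0, 0, 0],
  [0, -0.1, 0, 0, 0],
])

```text
clock: 4.2
position: [0.4996, 0.1386, 0.0889]
tool_rot: [3.141, 0.0, -3.066]
force: [-0.7, 5.7, -0.4]
grip_width: 0.0001
finger_force: 2.7
```

Emit:
jog_arm([
  [0, -0.1, 0, 0, 0],
  [0, -0.1, 0, 0, 0],
])

```text
clock: 4.4
position: [0.5, 0.1328, 0.0889]
tool_rot: [3.141, 0.0, -3.065]
force: [-0.7, 5.4, 0.1]
grip_width: 0.0004
finger_force: 2.7
```

Emit:
jog_arm([
  [0, -0.1, 0, 0, 0],
  [0, -0.1, 0, 0, 0],
  [0, -0.1, 0, 0, 0],
  [0, -0.1, 0, 0, 0],
  [0, -0.1, 0, 0, 0],
])

```text
clock: 4.9
position: [0.5012, 0.1179, 0.0889]
tool_rot: [3.141, 0.0, -3.065]
force: [-0.5, 6.1, -0.7]
grip_width: -0.0001
finger_force: 2.7
```

```bash
python3 -c "
import st
from h import *
f=snap('wrist','w2'); g=f['pixels'][...,::-1]; snap('side','s2')
b=cv2.imread('pics/s2.png')[180:330,230:330]
cv2.imwrite('pics/c2.png',np.hstack([cv2.resize(g[200:440,0:400],(600,360)),cv2.resize(b,(200,360))[:, :]]))"
```

```text
[0.5012 0.1179 0.0889] [ 3.141  0.    -3.065] 4.9 F along 6.09 along 0.0777 across -0.0004
```

View pics/c2.png

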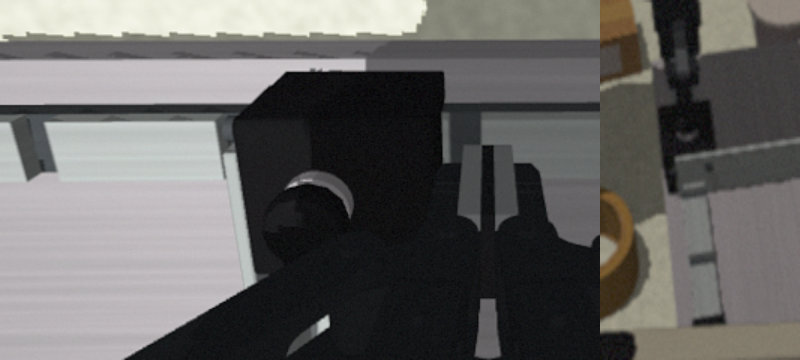

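The fingers' left flank is against the saddle's outer face (edge at px ~(295,280)); the blade's near edge is next to the middle notch, and the stop is sliding.

```bash
python3 -c "
from h import *
f=load('w2');m=np.array([.5076,.0405]);u=np.array([-.0767,.997])
for n,p,z in [('faceTop',(443,130),.105),('faceTop2',(443,75),.091),('outer notch L',(443,140),.076),('outer notch R',(480,140),.076),('inner',(37,145),.076),('knob',(307,225),.12),('mid L',(218,130),.076)]:
    x=atz(f,(p[0]/1.5,200+p[1]/1.5),z);print(n,((x[:2]-m)@u).round(4))"
```

```text
faceTop 0.0658
faceTop2 0.065
outer notch L 0.0632
outer notch R 0.0745
inner -0.0597
knob 0.035
mid L -0.0049
```

Emit:
jog_arm([
  [0, -0.1, 0, 0, 0],
  [0, -0.1, 0, 0, 0],
  [0, -0.1, 0, 0, 0],
  [0, -0.1, 0, 0, 0],
  [0, -0.1, 0, 0, 0],
  [0, -0.1, 0, 0, 0],
  [0, -0.1, 0, 0, 0],
  [0, -0.1, 0, 0, 0],
  [0, -0.1, 0, 0, 0],
])

```text
clock: 5.9
position: [0.5033, 0.0905, 0.0888]
tool_rot: [3.141, 0.0, -3.066]
force: [0.1, 1.6, -0.2]
grip_width: 0.0002
finger_force: 1.1
```

Emit:
jog_arm([
  [0, -0.04, 0, 0, 0],
  [0, -0.04, 0, 0, 0],
])

```text
clock: 6.1
position: [0.5032, 0.0875, 0.0887]
tool_rot: [-3.141, -0.0, -3.067]
force: [-0.7, -0.4, 0.7]
grip_width: 0.0003
finger_force: 0.0
```

Emit:
jog_arm([
  [0, -0.03, 0, 0, 0],
])

```text
clock: 6.2
position: [0.5033, 0.0867, 0.0887]
tool_rot: [-3.141, -0.0, -3.066]
force: [0.4, 0.6, 0.3]
grip_width: -0.0001
finger_force: 0.0
```

```bash
python3 st.py
```

```text
[0.5033 0.0867 0.0887] [-3.141 -0.    -3.066] 6.2 F along 0.58 along 0.0464 across -0.0007
```

The push force dropped to zero about 3 mm before the expected seat, which fits a click. I'll back off and check.

Emit:
jog_arm([
  [0, 0.3, 0, 0, 0],
  [0, 0.8, 0, 0, 0],
  [0, 0.8, 0, 0, 0],
  [0, 0, -0.8, 0, 0],
  [0, 0, -0.9, 0, 0],
  [0, 0, -0.9, 0, 0],
  [0, 0.8, -0.9, 0, 0],
  [0, 0.8, -0.5, 0, 0],
  [0, 0.5, 0, 0, 0],
  [0, 0, 0, 0, 0],
  [0, 0, 0, 0, 0],
])

```text
clock: 7.3
position: [0.4939, 0.2065, 0.2079]
tool_rot: [-3.141, -0.001, -3.066]
force: [-0.1, -0.2, -0.4]
grip_width: -0.0004
finger_force: 0.0
```

```bash
python3 -c "
import st
from h import *
f=snap('wrist','w3'); snap('side','s3')
b=cv2.imread('pics/s3.png')[190:310,240:320]
cv2.imwrite('pics/c3.png',np.hstack([cv2.resize(f['pixels'][150:400,0:350,::-1],None,fx=1.6,fy=1.6),cv2.resize(b,(240,400))]))"
```

```text
[0.4939 0.2065 0.2079] [-3.141e+00 -1.000e-03 -3.066e+00] 7.3 F along -0.23 along 0.1666 across -0.0009
```

View pics/c3.png

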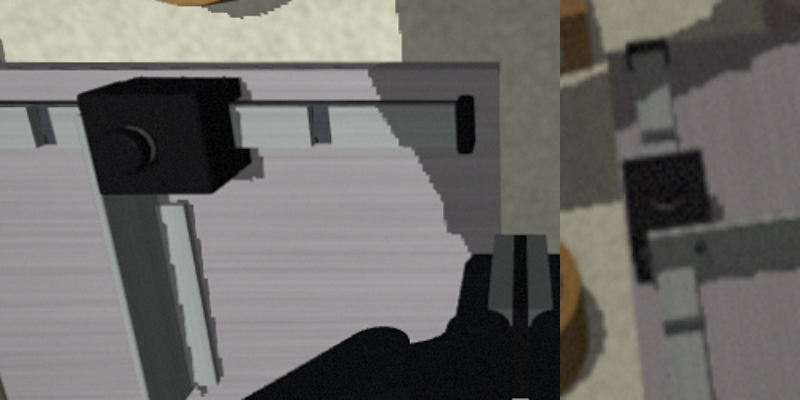

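The stop now sits between the outer notch (crop (320,125)) and the inner notch (42,125), hiding the middle one. The knob is at (126,152) and the saddle's top outer edge runs (203,105)–(212,190). The fingers are clear.

```bash
python3 -c "
from h import *
f=load('w3');m=np.array([.5076,.0405]);u=np.array([-.0767,.997])
for n,p,z in [('face',(203,105),.105),('face',(212,190),.105),('outer',(320,125),.076),('inner',(42,125),.076),('knob',(125,152),.12),('face bottom',(238,140),.077)]:
    x=atz(f,(p[0]/1.6,150+p[1]/1.6),z);print(n,((x[:2]-m)@u).round(4))"
```

```text
face 0.0323
face 0.0299
outer 0.0703
inner -0.06
knob 0.0061
face bottom 0.0308
```

Reading: face at +30–32 mm, where seated is +30. I'll confirm with a light touch, since leaving the notch takes at least 10 N.

Emit:
jog_arm([
  [0, -0.95, 0, 0, 0],
  [0, -0.95, 0.5, 0, 0],
  [0, 0, 0.9, 0, 0],
  [0, 0, 0.9, 0, 0],
  [0, 0, 0.9, 0, 0],
  [0, 0, 0.6, 0, 0],
  [0, 0, 0.16, 0, 0],
  [0, -0.7, 0, 0, 0],
  [0, -0.7, 0, 0, 0],
  [0, -0.45, 0, 0, 0],
  [0, 0, 0, 0, 0],
  [0, 0, 0, 0, 0],
])

```text
clock: 8.6
position: [0.5031, 0.0948, 0.0903]
tool_rot: [3.141, 0.0, -3.067]
force: [-0.6, 0.8, -0.5]
grip_width: -0.0001
finger_force: 0.0
```

```bash
python3 st.py
```

```text
[0.5031 0.0948 0.0903] [ 3.141  0.    -3.067] 8.6 F along 0.84 along 0.0545 across -0.0004
```

Advance 8 mm to 0.0465 (known free), then in 1 mm steps.

Emit:
jog_arm([
  [0, -0.1, 0, 0, 0],
  [0, -0.1, 0, 0, 0],
  [0, -0.07, 0, 0, 0],
  [0, 0, 0, 0, 0],
])

```text
clock: 9.0
position: [0.5035, 0.0863, 0.09]
tool_rot: [-3.141, -0.0, -3.066]
force: [0.3, 0.7, -0.3]
grip_width: -0.0001
finger_force: 0.0
```

Emit:
jog_arm([
  [0, -0.03, 0, 0, 0],
  [0, 0, 0, 0, 0],
])

```text
clock: 9.2
position: [0.5035, 0.0856, 0.09]
tool_rot: [-3.142, -0.0, -3.066]
force: [-0.3, 1.0, -0.2]
grip_width: -0.0
finger_force: 0.0
```

Emit:
jog_arm([
  [0, -0.03, 0, 0, 0],
  [0, 0, 0, 0, 0],
])

```text
clock: 9.4
position: [0.5036, 0.085, 0.09]
tool_rot: [3.141, 0.0, -3.066]
force: [-0.1, 2.4, -0.2]
grip_width: -0.0002
finger_force: 1.1
```

```bash
python3 st.py
```

```text
[0.5036 0.085  0.09  ] [ 3.141  0.    -3.066] 9.4 F along 2.42 along 0.0447 across -0.0006
```

Emit:
jog_arm([
  [0, -0.02, 0, 0, 0],
  [0, 0, 0, 0, 0],
])

```text
clock: 9.6
position: [0.5036, 0.0847, 0.09]
tool_rot: [3.141, 0.0, -3.066]
force: [-0.8, 5.2, -1.4]
grip_width: -0.0002
finger_force: 2.6
```

Emit:
jog_arm([
  [0, -0.02, 0, 0, 0],
  [0, 0, 0, 0, 0],
])

```text
clock: 9.8
position: [0.5036, 0.0844, 0.09]
tool_rot: [3.141, 0.0, -3.065]
force: [-1.0, 7.7, -0.6]
grip_width: 0.0
finger_force: 3.8
```

```bash
python3 st.py
```

```text
[0.5036 0.0844 0.09  ] [ 3.141  0.    -3.065] 9.8 F along 7.71 along 0.0441 across -0.0006
```

It resists at 7.7 N, well above the 5–6 N sliding drag, and moves under 1 mm, so it is seated. Retreating.

Emit:
jog_arm([
  [0, 0.1, 0, 0, 0],
  [0, 0.5, 0, 0, 0],
  [0, 0.8, 0, 0, 0],
  [0, 0.5, 0, 0, 0],
  [0, 0, -0.8, 0, 0],
  [0, 0, -0.9, 0, 0],
  [0, 0, -0.9, 0, 0],
  [0, 0.8, -0.8, 0, 0],
  [0, 0.5, -0.5, 0, 0],
  [0, 0.5, 0, 0, 0],
  [0, 0, 0, 0, 0],
  [0, 0, 0, 0, 0],
])

```text
clock: 11.0
position: [0.4948, 0.1941, 0.2061]
tool_rot: [-3.141, -0.001, -3.066]
force: [-0.4, -0.5, -0.9]
grip_width: -0.0001
finger_force: 0.0
```

```bash
python3 -c "
import st
from h import *
f=snap('wrist','w4')
cv2.imwrite('pics/c4.png',cv2.resize(f['pixels'][150:400,0:350,::-1],None,fx=2.2,fy=2.2))"
```

```text
[0.4948 0.1941 0.2061] [-3.141e+00 -1.000e-03 -3.066e+00] 11.0 F along -0.5 along 0.1541 across -0.0009
```

View pics/c4.png

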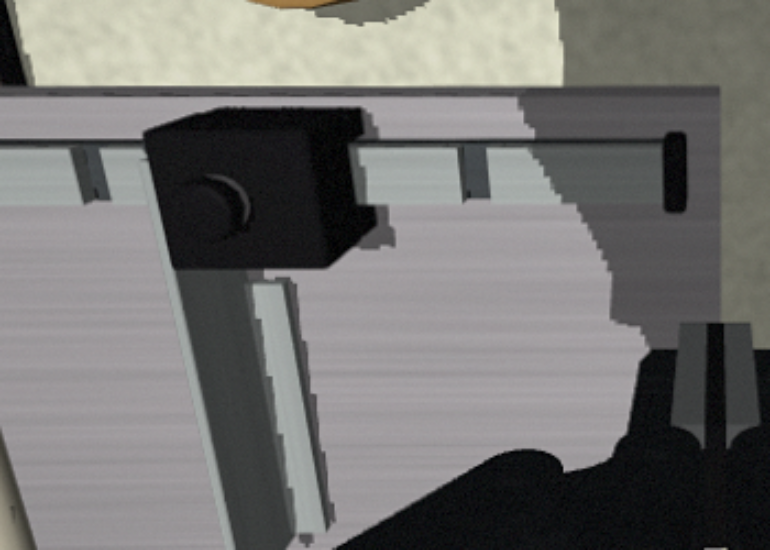

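The stop (face edge at crop ~(315–327)) sits between the inner notch (90,172) and the outer notch (473,172), over the middle notch, and the gripper is clear of everything.

```bash
python3 -c "
from h import *
print(bot.job_done())"
```

```text
the job is handed in; nothing more can be done
None
```

The bag stop was pushed into the middle notch and measured there to within about 2 mm, where it resisted a light check push of 7.7 N; the gripper is clear, and the job is handed in at about 11 s, with no verdict returned.

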